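# Collect the finished cheeses from the catch tray into the leaning tote

## Task

Take the two full-length brick cheeses out of the conveyor's sloping catch tray, reaching in under the guard bars, and lay them side by side, flat on the drain grid of the grey tote that leans on its stand. Set each one down gently before letting go (no dropping or pressing hard), leave the short test piece where it lies in the tray, and do not shove the stack of moulds beside the tote.

Things in the scene. Friction and masses are not known exactly. Their poses are not given: they have to be found in the camera images.
- cheese_a: finished cheese, cream brick 120 x 50 x 48 mm, rounded edges, about 0.33 kg. Origin at its centre; x along the 120 mm length (up the tray's slope at the start), y across the 50 mm width, z along the 48 mm height, square to the tray floor. It lies lengthwise on the rubber-lined slope, held by friction, clear of the lip, with at least 30 mm of free floor on each side
- cheese_b: second finished cheese, the same as cheese_a
- test_piece: short test piece of the same cheese, 70 x 50 x 48 mm; origin and axes as cheese_a. It lies in the same row in the tray, in any of the three places, and stays there
- outfeed: fixed catch tray at a conveyor's end. Origin: centre of the floor's upper face; x up the slope, away from the robot; y across; z square to the floor. Floor sloped 30 degrees, 244 mm along x, 344 mm along y inside. Lip at the low end (x = -122 mm) 25 mm high, side walls 30 mm. Beyond x = 110 mm stands the conveyor end, its top about 230 mm above the table
- tote: fixed grey open tote sloped 22 degrees. Origin: centre of its floor's upper face; x up the slope, away from the robot; y across; z square to the floor. Inside 178 mm along x, 258 mm along y. In it a steel drain grid, parallel to the floor and nearly covering it; it does not give way, but its height differs each time: upper face 8 to 30 mm above the floor (not tracked: feel for it or look)
- guard_bar (a point): middle of the lowest of three guard bars, 10 mm thick, along the tray's y over its whole width, fixed at tray x = 68 mm, z = 145, 215, 285 mm (posts at y = +-182 mm, up to z = 300). The frame stands square to the tray floor, so it leans over the cheeses towards the robot: a tool pointing straight down at a cheese hits it, a tool square to the tray floor clears it
- tote_rim (a point): middle of the upper edge of the tote's low wall, nearest the robot. Tote walls are 6 mm thick and all rise 75 mm above the tote's floor
- moulds_a: stack of white moulds, 94 mm across and 112 mm high; origin at the centre of its underside; bystander beside the tote

How it is judged:
By the outcome, as a careful person would: the job done as asked, in the order asked, and still so for the second after the job is handed in, with the robot touching nothing.
It also fails if it takes over 72 s, if anything falls off the work surface, if the arm or the gripper's body presses on something with over 40 N, if the wrist force passes 120 N, or if a joint passes its speed limit or range.

## Robot

A 6-joint arm with a two-finger parallel gripper is mounted at the origin on the work surface. World frame = base frame: x ahead of the robot, y to its left, z up, the work surface at z = 0. Lengths are in m, angles in rad, forces in N, time in s.
With the tool pointing down it reaches from about 0.275 to 0.875 m from the base axis. Payload 12.5 kg.
Tool frame: the origin (TCP) lies between the finger pads, 19 mm behind the fingertips; this is the grasp point; z points along the fingers, y is the line along which they close (so a half turn about z gives the same grasp; the last joint's range is limited). The gripper opens to 85 mm and grips with 20 to 120 N. Pads are 22 mm wide; open, the fingers measure 114 mm over their backs; the gripper's body (76 mm by 85 mm) begins 54 mm behind the grasp point. The pads swing forward as they close: fully open they stand 13 mm farther back than shut.
Start: joints at [-0.085, 0.351, 1.652, -0, 1.139, -0.085], TCP at [0.55, 0, 0.25] pointing down, gripper open.
Joint ranges: [-2.75, 2.75], [-0.79, 2.1], [0.01, 2.65], [-1.57, 4.71], [0.07, 3.14], [-2.87, 2.87]. Speed limits (rad/s): [2.22, 2.22, 2.79, 3.14, 3.14, 3.14].

## Interface

Orientations are given as a unit quaternion [x, y, z, w].
In Python, from cell import r, optics gives the robot as it stands. The module is installed in compiled form; this text tells all that it offers. Calls block until the motion is done:
- r.move_to(position, orientation): joint-space move of the TCP to a pose.
- r.move_linear(position, rot=None, vel=0.15): straight line of the TCP; rot=None keeps the orientation; vel is the mean speed in m/s.
- r.set_joints(angles): joint-space move.
- r.set_gripper(opening, squeeze=None): opening from 0.0 (shut) to 1.0 (fully open); squeeze is the grip in N (None keeps the last); returns when the fingers have stopped.
- r.sleep(seconds).
- r.inverse_kinematics(position, orientation): joint angles nearest the present ones, or None.
- optics.get_image(name): name is "scene" or "side" or "wrist"; returns a dict with "pixels" (420x560x3 uint8, red, green, blue), "depth" (420x560 float32, m along the optical axis (not along the pixel's ray), 0 where there is no reading), "fx", "fy", "cx", "cy" (pixels), "camera_from_world" (4x4, takes a point from world to camera coordinates); the wrist camera has in their place "mount" (4x4, takes a point from camera to tool coordinates, whose origin is the TCP and whose axes are the flange's). Camera axes: x right, y down, z forward; pixel columns grow to the right and rows downward; lengths in m; the calibration is good to about 2 mm. A picture is of the moment at which its call begins: read the wrist's pose just before it.
A pose or a line that the arm cannot do raises r.PlanningError and nothing moves.
- r.hand_in(): hands the job in; it is judged then, once.
Readings, each from a call of its own:
- r.current_t(): time.
- r.current_q(): joint angles.
- r.current_qvel(): joint speeds.
- r.current_effort(): joint torques, N m.
- r.current_tool_pos(): TCP position.
- r.current_ee_rot(): TCP orientation.
- r.current_contact_force(): force on the tool from outside, world axes, zero at the start.
- r.current_torque(): the same for the moment, N m.
- r.current_opening(): opening from 0.0 (shut) to 1.0 (fully open).
- r.current_finger_force(): force on a finger pad.
Only numpy, scipy, OpenCV 4.12 (cv2) and the standard library are available. Lean on these libraries where they do the work, as an engineer would, in place of code of your own. Each camera call takes 0.05 s, during which the arm holds its last target. There are 200 camera calls.

## Working session

There is one attempt and no reset: what is moved stays moved. The work goes in short steps, each a Python script; the robot and the scene stay as the last script left them, time stands still between calls to the robot, and variables do not carry over. Pictures are saved under pics/ and viewed, at most 10 in all, crops included, and the job is handed in when it is done.

```bash
mkdir -p pics; cat > h.py <<'E'
import numpy as np, cv2
from scipy.spatial.transform import Rotation as R
from cell import r, optics
def cloud(d):
    """world points per pixel for fixed camera"""
    z=d["depth"]; v,u=np.mgrid[:z.shape[0],:z.shape[1]]
    P=np.stack([(u-d["cx"])/d["fx"]*z,(v-d["cy"])/d["fy"]*z,z],-1)
    M=np.linalg.inv(d["camera_from_world"]) if "camera_from_world" in d else d["M"]
    return P@M[:3,:3].T+M[:3,3]
def wrist():
    T=np.eye(4);T[:3,3]=r.current_tool_pos();T[:3,:3]=R.from_quat(r.current_ee_rot()).as_matrix()
    d=optics.get_image("wrist"); d["M"]=T@d["mount"]; return d
def save(n,d): cv2.imwrite(f"pics/{n}.png",cv2.cvtColor(d["pixels"],cv2.COLOR_RGB2BGR))
E
python3 - <<'E'
from h import *
for n in("scene","side"):
    d=optics.get_image(n);save(n,d);np.savez(n+".npz",**d)
    print(n,np.round(np.linalg.inv(d["camera_from_world"]),3).tolist(),d["fx"],(d["depth"]>0).mean())
print(optics.get_image("wrist")["mount"],r.current_t(),r.current_ee_rot())
E
```

```text
scene [[0.588, 0.694, -0.415, 1.036], [0.809, -0.504, 0.303, -0.336], [0.001, -0.514, -0.858, 1.302], [0.0, 0.0, 0.0, 1.0]] 521.157939950126 0.9960119047619047
side [[0.904, -0.261, 0.339, 0.109], [-0.428, -0.534, 0.729, -0.719], [-0.009, -0.804, -0.595, 0.84], [0.0, 0.0, 0.0, 1.0]] 393.1166618115024 0.9959098639455782
[[-6.35872236e-04 -9.60190907e-01 -2.79343907e-01  7.14549760e-02]
 [ 9.99999751e-01 -5.24985206e-04 -4.71769934e-04  6.37827729e-04]
 [ 3.06337783e-04 -2.79344137e-01  9.60191001e-01 -1.23679518e-01]
 [ 0.00000000e+00  0.00000000e+00  0.00000000e+00  1.00000000e+00]] 0.15 [ 7.07090348e-01  7.07123091e-01 -2.65139740e-04 -3.20917274e-04]
```

View pics/scene.png

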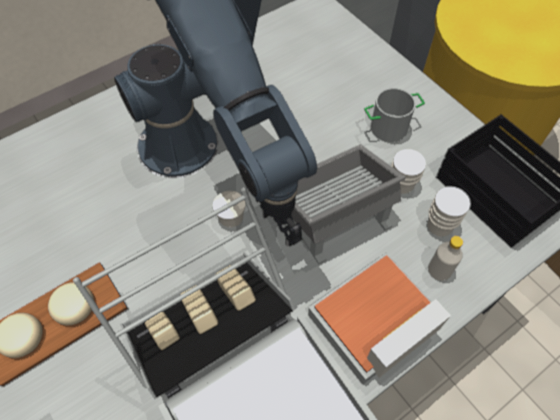

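View pics/side.png

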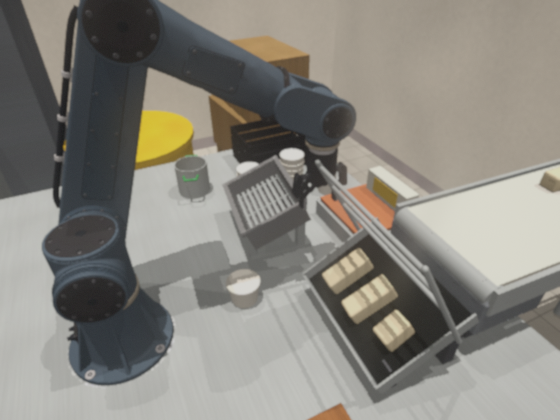

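The scene view shows the three cheeses at about (161,331), which is the short one, (201,312) and (236,290), all under guard bars. The tote with its grid is at (345,190), with moulds at (409,168), (450,210) and (229,210). In the side view the short piece is at (393,330), the full bricks are at (369,299) and (347,271), and the tote is at (265,200).

```bash
cat > m.py <<'E'
from h import *
def fit(P):
    for _ in range(6):
        c=np.median(P,0) if _==0 else P.mean(0); n=np.linalg.svd(P-c,full_matrices=False)[2][2]; n*=np.sign(n[2])
        e=(P-c)@n; k=abs(e)<max(.003,1.5*np.median(abs(e))); P=P[k]
    return c,n,e.std(),len(P)
polys={"scene":dict(tray=[(120,325),(265,245),(295,300),(150,388)],tote=[(300,185),(362,150),(402,188),(318,222)]),
"side":dict(tray=[(305,272),(352,235),(470,320),(380,385)],tote=[(228,180),(275,160),(306,205),(258,240)])}
for n in("scene","side"):
    d=dict(np.load(n+".npz")); X=cloud(d); hsv=cv2.cvtColor(d["pixels"],cv2.COLOR_RGB2HSV); g=hsv[...,2]
    def pm(q): m=np.zeros(g.shape,np.uint8); cv2.fillPoly(m,[np.array(q)],1); return m>0
    T=pm(polys[n]["tray"]); ok=d["depth"]>0
    c,nn,s,k=fit(X[T&(g<45)&ok]); print(n,"trayfloor",c.round(4),nn.round(4),"slope",np.degrees(np.arccos(nn[2])).round(2),s.round(4),k)
    cream=(T&(hsv[...,1]>45)&(g>110)&(hsv[...,0]<35)).astype(np.uint8)
    nl,L,st,_=cv2.connectedComponentsWithStats(cream)
    ux=np.array([0,0,1])-nn*nn[2]; ux/=np.linalg.norm(ux); uy=np.cross(nn,ux)
    print(" upslope",ux.round(3), "az",np.degrees(np.arctan2(ux[1],ux[0])).round(2))
    for i in range(1,nl):
        if st[i,4]<60: continue
        P=X[(L==i)&ok]; h=(P-c)@nn; top=P[(h>.04)&(h<.056)]
        if len(top)<20: print(i,st[i],h.min(),h.max());continue
        q=np.stack([(top-c)@ux,(top-c)@uy],-1).astype(np.float32); rc=cv2.minAreaRect(q*1000)
        ctr=np.median(h[(h>.04)&(h<.056)]); lo,hi=np.percentile(q,1,0),np.percentile(q,99,0); m=(lo+hi)/2
        print(" cheese px",st[i].tolist(),"ntop",len(top),"h",ctr.round(4),"ext",(hi-lo).round(4),"rect",np.round(rc[1],1),round(rc[2],1),"topcentre",(c+ux*m[0]+uy*m[1]+nn*ctr).round(4))
    Tt=pm(polys[n]["tote"]); P=X[Tt&ok]
    print(" tote g pct",np.percentile(g[Tt],[5,25,50,75,95]))
    for nm,mk in(("grid",g>125),("dark",g<95)):
        Q=X[Tt&ok&mk]
        if len(Q)>30:
            c2,n2,s2,k2=fit(Q); u2=np.array([0,0,1])-n2*n2[2]; print("  ",nm,c2.round(4),n2.round(4),np.degrees(np.arccos(n2[2])).round(2),"az",np.degrees(np.arctan2(u2[1],u2[0])).round(2),s2.round(4),k2,len(Q))
    big=cv2.resize(cv2.cvtColor(d["pixels"],cv2.COLOR_RGB2BGR)[(130 if n=="scene" else 140):(270 if n=="scene" else 260),(270 if n=="scene" else 200):(430 if n=="scene" else 340)],None,fx=4.5,fy=4,interpolation=cv2.INTER_CUBIC); cv2.imwrite(f"pics/tote_{n}.png",big)
E
python3 m.py
```

```text
scene trayfloor [ 0.6078 -0.2524  0.1228] [-0.4995  0.0216  0.866 ] slope 30.0 0.0013 5440
 upslope [ 0.865 -0.037  0.5  ] az -2.48
 cheese px [218, 269, 37, 41, 782] ntop 509 h 0.0475 ext [0.0914 0.0485] rect [50.2 98.4] 88.3 topcentre [ 0.5624 -0.1409  0.1486]
 cheese px [182, 290, 36, 43, 802] ntop 514 h 0.0477 ext [0.0917 0.05  ] rect [48.7 95.3] 86.4 topcentre [ 0.5571 -0.2417  0.1484]
 cheese px [145, 312, 34, 37, 670] ntop 384 h 0.0477 ext [0.0668 0.0488] rect [73.6 48.9] 2.6 topcentre [ 0.5425 -0.3365  0.1423]
 tote g pct [ 58.  86. 119. 142. 164.]
   grid [0.4852 0.2589 0.1001] [-0.4007  0.0538  0.9146] 23.85 az -7.64 0.0015 903 1489
   dark [0.5092 0.2677 0.1342] [-0.455   0.0846  0.8865] 27.57 az -10.53 0.0018 311 1556
side trayfloor [ 0.5733 -0.3778  0.1066] [-0.4995  0.0245  0.866 ] slope 30.0 0.0012 435
 upslope [ 0.865 -0.042  0.5  ] az -2.81
 cheese px [322, 248, 51, 46, 1238] ntop 812 h 0.0479 ext [0.1154 0.0487] rect [ 51.5 118.4] 89.2 topcentre [ 0.5462 -0.1418  0.1396]
 cheese px [341, 274, 57, 49, 1365] ntop 915 h 0.0477 ext [0.1161 0.0507] rect [ 51.5 118.7] 86.7 topcentre [ 0.5414 -0.2424  0.1395]
 cheese px [373, 309, 41, 42, 935] ntop 675 h 0.0475 ext [0.0658 0.0492] rect [68.6 50. ] 3.4 topcentre [ 0.537  -0.3382  0.1394]
 tote g pct [ 79.  88. 121. 150. 174.]
   grid [0.5013 0.2427 0.107 ] [-0.3764  0.068   0.9239] 22.49 az -10.25 0.0013 518 1591
   dark [0.4929 0.2459 0.1375] [-0.5306  0.1168  0.8395] 32.91 az -12.41 0.0032 205 1254
```

```bash
python3 - <<'E'
import cv2,numpy as np
a=cv2.imread("pics/tote_scene.png");b=cv2.imread("pics/tote_side.png")
a=cv2.resize(a,(400,330));b=cv2.resize(b,(400,330));cv2.imwrite("pics/totes.png",np.hstack([a,b]))
E
```

```text
(no output)
```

View pics/totes.png

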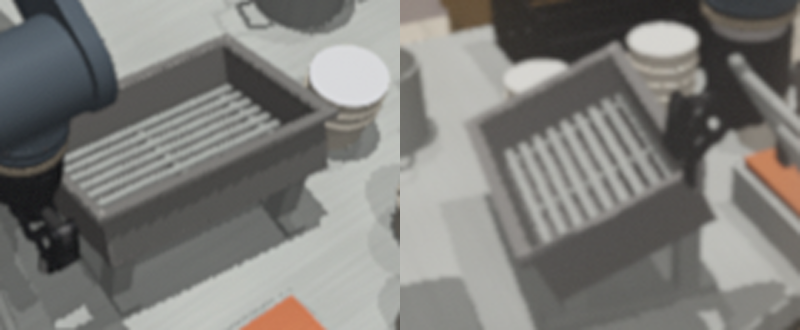

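The tote crop shows the grid bars clearly and all four rims, with moulds standing near the far end of the tote. The cheeses agree between both views. Next I'll get the tray origin from the bars, then look at the tote with the wrist camera.

```bash
cat >> h.py <<'E'
def frame(slope,az):
    a=np.radians(az);s=np.radians(slope)
    ux=np.array([np.cos(s)*np.cos(a),np.cos(s)*np.sin(a),np.sin(s)]); uy=np.array([-np.sin(a),np.cos(a),0]); return ux,uy,np.cross(ux,uy)
def quat(F,yaw=0):
    """tool square to slope frame F, tool x down-slope, yaw (deg) about slope normal"""
    ux,uy,n=F; Q=R.from_rotvec(n*np.radians(yaw)).as_matrix()
    return R.from_matrix(Q@np.stack([-ux,uy,-n],1)).as_quat()
E
python3 - <<'E'
from h import *
F=frame(30,-2.65);ux,uy,n=F
c=np.array([.6078,-.2524,.1228])
for nm in("scene","side"):
    X=cloud(dict(np.load(nm+".npz"))).reshape(-1,3); q=np.stack([(X-c)@a for a in F],-1)
    for lo,hi in((.138,.152),(.208,.222),(.278,.292)):
        k=(q[:,2]>lo)&(q[:,2]<hi)&(abs(q[:,0]-.05)<.12)&(abs(q[:,1])<.24); b=q[k]
        print(nm,lo,k.sum(),b[:,0].round(3)[:0],np.percentile(b[:,0],[5,50,95]).round(4),np.percentile(b[:,1],[0.5,99.5]).round(4))
r.move_linear([.45,.08,.42])
Ft=frame(22,-10); g=np.array([.50,.25,.11]); p=g+Ft[2]*.26
q=quat(Ft); print("ik",r.inverse_kinematics(p,q), r.inverse_kinematics([.55,-.14,.2],quat(F)))
r.move_to(p,q); d=wrist(); save("w1",d); np.savez("w1.npz",**d); print(r.current_q(),r.current_t(),d["fx"])
E
```

```text
scene 0.138 862 [] [0.0452 0.0499 0.0535] [-0.1748  0.1972]
scene 0.208 949 [] [0.0449 0.0501 0.0538] [-0.1749  0.2349]
scene 0.278 1081 [] [0.0455 0.0504 0.1157] [-0.1747  0.2379]
side 0.138 654 [] [0.0389 0.0429 0.0479] [-0.177   0.2385]
side 0.208 836 [] [-0.0062  0.0421  0.0479] [-0.1777  0.2394]
side 0.278 971 [] [0.0392 0.044  0.0744] [-0.1775  0.2376]
ik [ 0.62418888  0.02585192  1.84060522 -0.31966594  1.02376938 -0.63935722] [-0.40878332  0.2842686   1.9867227   0.45655493  0.41393869 -2.31076343]
[ 0.62178429  0.02609258  1.83931875 -0.31916146  1.02478816 -0.63775098] 2.6 322.45946394407724
```

View pics/w1.png

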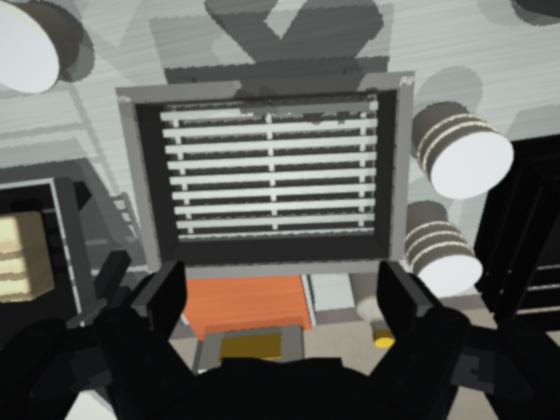

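The wrist view shows the whole tote: rim corners are near (120,90), (412,75), (405,262) and (150,270), and the grid spans (165,105) to (375,235). The nearest moulds stand clear on the right at (460,150). Now I'll fit the tote frame.

```bash
python3 - <<'E'
from h import *
from m import fit
d=dict(np.load("w1.npz")); X=cloud(d); hsv=cv2.cvtColor(d["pixels"],cv2.COLOR_RGB2HSV); g=hsv[...,2]; ok=d["depth"]>0
box=np.zeros(g.shape,bool); box[104:236,165:378]=1
G=box&ok&(g>130); c,n,s,k=fit(X[G]); u=np.array([0,0,1])-n*n[2]
print("grid",c,n,np.degrees(np.arccos(n[2])),np.degrees(np.arctan2(u[1],u[0])),s,k)
D=box&ok&(g<70); c2,n2,s2,k2=fit(X[D]); print("floor",c2,n2,s2,k2,"grid above floor",(c-c2)@n2,(c-c2)@n)
for az in(np.degrees(np.arctan2(u[1],u[0])),):
    F=frame(22,az); q=np.stack([(X-c)@a for a in F],-1)
    hh=q[...,2]; m=ok&(hh>.03)&(hh<.085); roi=np.zeros_like(m); roi[65:290,105:425]=1; m&=roi&(g>75)
    hist,e=np.histogram(hh[m],bins=np.arange(.03,.086,.004)); print(hist); pk=np.median(hh[m]); 
    h0=e[hist.argmax()]+.002; m&=abs(hh-h0)<.006
    m=cv2.morphologyEx(m.astype(np.uint8),cv2.MORPH_OPEN,np.ones((3,3)));P=q[m>0][:,:2].astype(np.float32)*1000
    rc=cv2.minAreaRect(P); print("rim h",np.median(hh[m>0]),rc, "pct",np.percentile(P,[1,99],axis=0)); 
    o=c+F[0]*rc[0][0]/1e3+F[1]*rc[0][1]/1e3; print("centre on grid plane",o)
ux,uy,nn=frame(30,-2.65); o=np.array([.6078,-.2524,.1228])-.021*ux+.011*uy
for t in([.5462,-.1418,.1396],[.5414,-.2424,.1395],[.537,-.3382,.1394]): print([round((t-o)@a,4) for a in(ux,uy,nn)])
E
```

```text
scene trayfloor [ 0.6078 -0.2524  0.1228] [-0.4995  0.0216  0.866 ] slope 30.0 0.0013 5440
 upslope [ 0.865 -0.037  0.5  ] az -2.48
 cheese px [218, 269, 37, 41, 782] ntop 509 h 0.0475 ext [0.0914 0.0485] rect [50.2 98.4] 88.3 topcentre [ 0.5624 -0.1409  0.1486]
 cheese px [182, 290, 36, 43, 802] ntop 514 h 0.0477 ext [0.0917 0.05  ] rect [48.7 95.3] 86.4 topcentre [ 0.5571 -0.2417  0.1484]
 cheese px [145, 312, 34, 37, 670] ntop 384 h 0.0477 ext [0.0668 0.0488] rect [73.6 48.9] 2.6 topcentre [ 0.5425 -0.3365  0.1423]
 tote g pct [ 58.  86. 119. 142. 164.]
   grid [0.4852 0.2589 0.1001] [-0.4007  0.0538  0.9146] 23.85 az -7.64 0.0015 903 1489
   dark [0.5092 0.2677 0.1342] [-0.455   0.0846  0.8865] 27.57 az -10.53 0.0018 311 1556
side trayfloor [ 0.5733 -0.3778  0.1066] [-0.4995  0.0245  0.866 ] slope 30.0 0.0012 435
 upslope [ 0.865 -0.042  0.5  ] az -2.81
 cheese px [322, 248, 51, 46, 1238] ntop 812 h 0.0479 ext [0.1154 0.0487] rect [ 51.5 118.4] 89.2 topcentre [ 0.5462 -0.1418  0.1396]
 cheese px [341, 274, 57, 49, 1365] ntop 915 h 0.0477 ext [0.1161 0.0507] rect [ 51.5 118.7] 86.
[... 498 characters left out ...]
53 0.0007464057129235153 11372
floor [0.51623845 0.24134114 0.09038402] [-0.37485041  0.05019887  0.92572525] 0.0007932224609504036 4039 grid above floor 0.021447777009664194 0.02144569240332553
[   0    0    0    0   17 3810 8747    0    0    0    0    0    0]
rim h 0.05442995252051221 ((0.8140411376953125, 0.1899871826171875), (210.70755004882812, 291.3624267578125), 0.01981881633400917) pct [[-104.03601196 -143.92819458]
 [ 104.75687073  144.66315735]]
centre on grid plane [0.50126495 0.23752639 0.10769351]
[np.float64(-0.0283), np.float64(0.0966), np.float64(0.0479)]
[np.float64(-0.0285), np.float64(-0.0041), np.float64(0.0479)]
[np.float64(-0.0285), np.float64(-0.1), np.float64(0.0478)]
```

```bash
cat >> h.py <<'E'
FT=frame(30,-2.65); OT=np.array([.6078,-.2524,.1228])-.021*FT[0]+.011*FT[1]      # tray
FG=frame(22,-7.2); OG=np.array([.5013,.2375,.1075])                               # tote, on grid face
def at(o,F,x,y,z): return o+F[0]*x+F[1]*y+F[2]*z
def pick(x,y,yaw,first=True):
    q=quat(FT,yaw)
    r.set_gripper(.82,40)
    r.move_to(at(OT,FT,-.11,y+.02,.22),q)
    r.move_linear(at(OT,FT,x,y,.15),vel=.2); r.move_linear(at(OT,FT,x,y,.075),vel=.15)
    f0=np.array(r.current_contact_force())
    r.move_linear(at(OT,FT,x,y,.025),vel=.06)
    print("down df",(np.array(r.current_contact_force())-f0).round(2))
    r.set_gripper(.3,40); print("open",r.current_opening(),"ff",r.current_finger_force(),"df",(np.array(r.current_contact_force())-f0).round(2))
def lift(x,y):
    r.move_linear(at(OT,FT,x,y,.035),vel=.03); r.move_linear(at(OT,FT,x,y,.10),vel=.12)
    print("lifted",r.current_opening(),r.current_finger_force(),np.array(r.current_contact_force()).round(2),r.current_t())
E
python3 - <<'E'
from h import *
w=[.38,.05,.40]; r.move_to(w,quat(FT))
pick(-.0285,.0966,-1.2)
lift(-.0285,.0966)
d=optics.get_image("side");save("s2",d)
E
```

```text
down df [-0.78  0.11 -0.1 ]
open 0.5800053436952545 ff 41.976821422576904 df [-5.4   1.45  5.86]
lifted 0.5779084708973046 41.78820312023163 [-0.1   0.26 -3.07] 8.5167
```

View pics/s2.png

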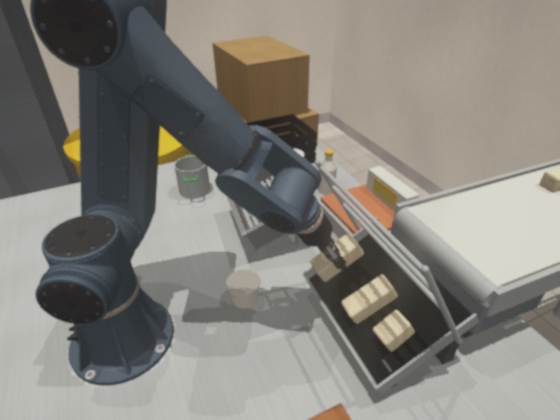

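The picture shows cheese 1 held level in the gripper at (335,258), with the other two undisturbed. Now I'll place it by feel.

```bash
cat >> h.py <<'E'
def retreat(x,y):
    r.move_linear(at(OT,FT,-.11,y,.16),vel=.2)
def place(y,x=0):
    q=quat(FG)
    r.move_to([.40,.08,.38],q); r.move_to(at(OG,FG,x,y,.16),q)
    r.move_linear(at(OG,FG,x,y,.034),vel=.12); r.sleep(.2)
    f0=np.array(r.current_contact_force()); z=.034
    while z>.012:
        z-=.001; r.move_linear(at(OG,FG,x,y,z),vel=.02); 
        f=(np.array(r.current_contact_force())-f0)
        if f@FG[2]>2: break
    r.sleep(.2); f=(np.array(r.current_contact_force())-f0); print("touch z",round(z,4),f.round(2),"along n",round(float(f@FG[2]),2),"t",r.current_t())
def release(y,x=0):
    p=np.array(r.current_tool_pos()); r.set_gripper(.70); r.sleep(.1)
    print("released",r.current_opening(),r.current_finger_force())
    r.move_linear(p+FG[2]*.13,vel=.12)
E
python3 - <<'E'
from h import *
retreat(-.0285,.0966); place(.042)
d=optics.get_image("scene");save("s3",d)
E
```

```text
touch z 0.025 [-10.37  -0.8   15.41] along n 18.1 t 15.2833
```

View pics/s3.png

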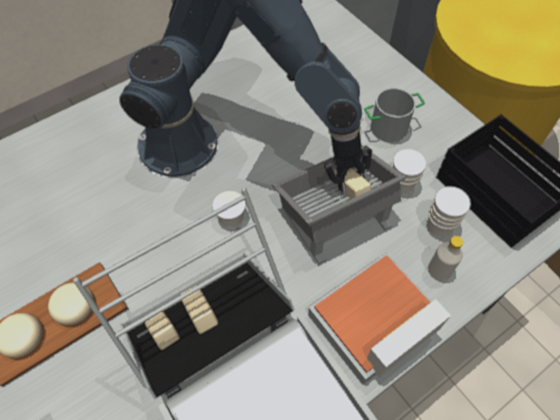

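The cheese sits in the tote on the grid at (357,185). The 18 N contact is higher than I want, so I'll ease it before opening and use finer, settled steps for the second one.

```bash
sed -i 's/z-=.001; r.move_linear(at(OG,FG,x,y,z),vel=.02); /z-=.0004 if z<.030 else .001; r.move_linear(at(OG,FG,x,y,z),vel=.02); r.sleep(.08)/' h.py
python3 - <<'E'
from h import *
f=lambda: round(float(np.array(r.current_contact_force())@FG[2]),2)
for i in range(4):
    print(f()); 
    if f()<3: break
    r.move_linear(np.array(r.current_tool_pos())*0+at(OG,FG,0,.042,.025+.0003*(i+1)),vel=.02); r.sleep(.1)
print(f()); release(.042)
r.move_to([.40,.05,.39],quat(FT))
pick(-.0285,-.0041,-3.45); lift(-.0285,-.0041); retreat(-.0285,-.0041); place(-.042)
d=optics.get_image("scene");save("s4",d)
E
```

```text
15.42
10.58
8.14
2.52
2.52
released 0.7026543222602475 0.0
down df [ 1.22 -0.29  0.33]
open 0.5764523853502511 ff 42.19369411468506 df [-6.23  2.84  6.82]
lifted 0.5797879601340931 41.92516028881073 [ 0.53  0.47 -3.22] 24.2917
touch z 0.0254 [-5.74  0.08  8.11] along n 9.66 t 33.3833
```

View pics/s4.png

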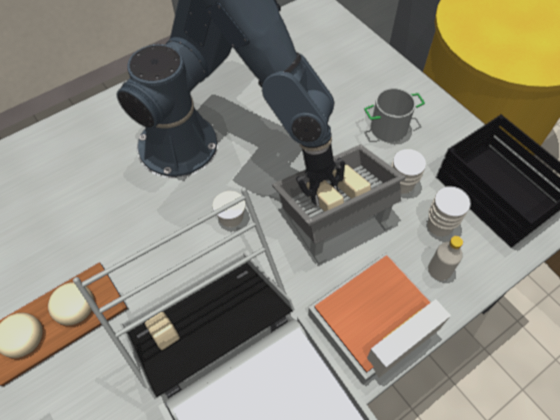

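Both bricks are in the tote, at (330,195) and (357,182), and the test piece is unmoved at (161,331). I'll ease the contact, release, and check.

```bash
python3 - <<'E'
from h import *
f=lambda: round(float(np.array(r.current_contact_force())@FG[2]),2)
for i in range(3):
    print(f())
    if f()<3: break
    r.move_linear(at(OG,FG,0,-.042,.0254+.0003*(i+1)),vel=.02); r.sleep(.1)
print(f()); release(-.042)
r.move_linear(at(OG,FG,0,0,.26),vel=.2); d=wrist(); save("w5",d); X=cloud(d); q=np.stack([(X-OG)@a for a in FG],-1)
hsv=cv2.cvtColor(d["pixels"],cv2.COLOR_RGB2HSV)
m=((hsv[...,1]>40)&(hsv[...,2]>110)&(abs(q[...,0])<.085)&(abs(q[...,1])<.125)&(q[...,2]>.035)).astype(np.uint8)
nl,L,st,_=cv2.connectedComponentsWithStats(m)
for i in range(1,nl):
    if st[i,4]<200: continue
    P=q[L==i]; A=np.c_[P[:,:2],np.ones(len(P))]; k=P[:,2]>.044; s=np.linalg.lstsq(A[k],P[k,2],rcond=None)[0]
    print(cv2.minAreaRect((P[k,:2]*1000).astype(np.float32)),"top h",np.median(P[k,2]),"tilt",s[:2].round(4))
print(r.current_t())
E
```

```text
7.01
3.16
-3.13
-3.13
released 0.6981618960676346 0.0
((-7.1313629150390625, -39.99083709716797), (62.25591278076172, 137.36187744140625), 82.02217864990234) top h 0.046395570933753016 tilt [-0.1138  0.2488]
((-6.980587005615234, 41.07797622680664), (138.0276641845703, 62.3151741027832), 8.224665641784668) top h 0.046698139268618516 tilt [-0.074  -0.2139]
36.4917
```

View pics/w5.png

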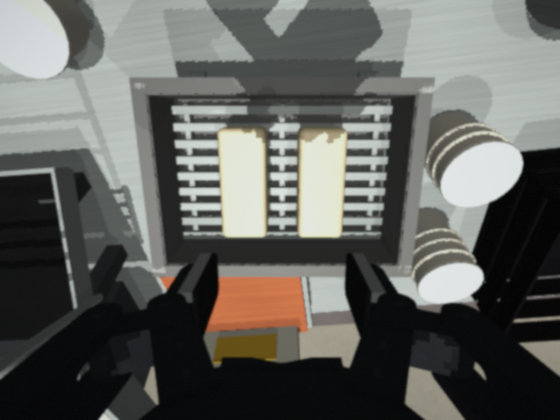

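The wrist view shows both bricks at (243,183) and (322,183), flat and parallel on the grid, with the moulds untouched and the gripper clear.

```bash
python3 -c "
from h import *
r.sleep(.5); print(r.hand_in())"
```

```text
the job is handed in; nothing more can be done
None
```

Job handed in at about 37 s: both full-length cheeses lie flat, side by side on the tote's drain grid; the test piece and moulds were not moved. Peak set-down contact was about 18 N for the first cheese and 10 N for the second, and I eased the pressure off before letting go, which lifted the second back off the grid by up to 0.3 mm, so it was let go from there.

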